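# Close the retaining bar of the bottle rack

### The arm

A 6-joint arm with a two-finger parallel gripper is mounted at the origin on a cart in front of the work surface, level with it; the furniture and walls round the work are solid. World frame = base frame: x ahead of the robot, y to its left, z up, the work surface at z = 0. Lengths are in m, angles in rad, forces in N, time in s.
With the tool pointing down it reaches from about 0.25 to 0.775 m from the base axis. Payload 4 kg.
Tool frame: the origin (TCP) lies between the finger pads; the fingertips stand 14 mm ahead of it and the grasp point (between the pads) lies 5 mm behind it (robot.tips_ahead is the distance from the TCP to the fingertips, in m); z points along the fingers, y is the direction in which the jaws open and shut (so a half turn about z gives the same grasp; the last joint's range is limited). The gripper opens to 94 mm and grips with 3 to 60 N. Pads are 16 mm wide; open, the fingers measure 119 mm over their backs; the gripper's body (75 mm by 177 mm) begins 78 mm behind the grasp point.
Start: joints at [-1.258, 0.087, 1.371, -0, 1.684, -0.103], TCP at [0.222, -0.503, 0.22] pointing down, gripper open.
Joint ranges: [-3.1, 3.1], [-0.76, 2.03], [0.27, 2.55], [-1.08, 4.22], [0.17, 2.65], [-2.57, 2.57]. Speed limits (rad/s): [2.79, 2.79, 3.14, 3.14, 3.14, 3.14].

### API

Orientations are given as [roll, pitch, yaw] about the fixed x, y, z axes, in that order (R = Rz(yaw) Ry(pitch) Rx(roll)).
In Python, from bench import robot, optics, job gives the robot as it stands.
- The arm moves only by the tool apply_moves, never from a script. Its argument "moves" is a list of rows, each a list of 3 entries, a list of its own where there are three numbers: the shift along the tool's x, y, z in cm, then the turn, a rotation vector about the tool's x, y, z in rad, then the opening, from 0 (shut) to 1 (fully open). In form: [[[tx, ty, tz], [rx, ry, rz], grip], ...]. A call has exactly 10 rows; each row is the pose to reach, as a shift and turn from the pose commanded when the call began, along the tool's axes at that moment; what a row does not reach only later rows make up. A row lasts 1/12 s, in which the tool goes at most 41.7 mm and 7.16 degrees, less where a joint would pass 70% of its speed; a pose out of reach is approached as far as the arm can. A call with a gripper value outside its range is refused whole. The fingers move at their own pace and stop on an object; the grip force is fixed at half the most. Time passes only in rows, so rows that repeat a pose let the fingers close, or fill a call up. It gives the time, the measured TCP pose, the force and the opening at its end, in the units of the state.
- robot.get_obs(): the state, without advancing time (a new reading comes with each control period).
- optics.snapshot(name): name is "side" or "top"; returns the picture (420x560x3 uint8, red, green, blue); there is no depth.
- optics.get_calibration(name): a dict with "fx", "fy", "cx", "cy" (pixels), "rvec" (rotation vector, rad) and "tvec" (3), from world to camera coordinates, as OpenCV has them. Camera axes: x right, y down, z forward; pixel columns grow to the right and rows downward; lengths in m; the calibration is good to about 2 mm. A picture is of the moment at which its call begins. get_calibration takes no time and is no camera call.
- job.close_job(): hands the job in, once; it reports no verdict.
The state is a dict: "time": time; "joint_positions": joint angles; "qvel": joint speeds; "joint_torque": joint torques, N m; "tool_pos": TCP position; "ee_rot": TCP orientation; "wrist_force": force on the tool from outside, world axes, zero at the start; "wrist_torque": the same for the moment, N m; "width": finger opening in m.
Only numpy, scipy, OpenCV 4.12 (cv2) and the standard library are available. Lean on these libraries where they do the work, as an engineer would, in place of code of your own. Each camera call takes 0.05 s, during which the arm holds its last target.

### The job

One bottle in the rack stands too far forward and blocks the retaining bar: push it back into the rack so that both bottles stand upright behind the line of the bar. Then swing the raised bar down about its left bolt until the slot in its free end has dropped fully over the bolt on the right post. Knock no bottle over and leave the things beside the rack where they are.

Things in the scene. Friction and masses are not known exactly. Their poses are not given: they have to be found in the camera images.
- rack: Open bottle rack of bare aluminium, fixed to the bench. Origin on the bench under its middle; x to its rear panel, y to its left, z up (at yaw 0 like the robot's axes); 'rack frame' below. Tray floor top at z = 20 mm, x -85 to 65, y -150 to 150 mm, no front lip or dividers; rear panel's inner face at x = 61 mm, top at z = 110. Front posts 20 x 20 mm, up to z = 136, at x = -60, y = +-130 mm.
- rail (a point): Middle of a horizontal 12 mm round rail along the rack's y (248 mm long) at x = -105, z = 374 mm in the rack frame, on bent rods that stand on the two posts. It is straight above the bar's knob, so a vertical hand cannot get at the bar: come from the front, tilted 30 to 45 degrees from vertical, pointing forward and down under the rail.
- pivot_bolt (a point): Left post's bolt, on its axis in the bar's plane (x = -75, y = 130, z = 94 mm in the rack frame): the bar turns about it. Both bolts: 10 mm shaft, 18 mm head, along the rack's x, sticking out to x = -89 mm.
- bar (a joint): Angle of the flat steel bar (26 mm high, 6 thick, 295 long) about the left bolt, in the plane of the rack's front (x -79 to -73 mm). 0 = home: level, its slot (13 mm wide, open downward, 260 mm from the pivot) over the right bolt; positive = free end raised, 1.57 = upright. Starts at 1.1 to 1.45. Friction holds it when steep; below about 0.6 rad it sinks by weight. A bottle in its plane stops it.
- bar_knob (a point): Grip point of the bar's round black knob: 16 mm diameter, sticks out 45 mm from the bar along the rack's -x (x -79 to -124 mm; root flange 22 mm wide, 4 thick), 150 mm from the pivot. This point is at x = -106 mm; with the bar at angle a, at y = 130 - 150 cos a, z = 94 + 150 sin a mm in the rack frame. It may turn between the fingers as the bar swings.
- bar_slot (a point): Centre of the slot in the bar's free end; when home it lies on the right post's bolt.
- free_bolt (a point): Right post's bolt, on its axis in the bar's plane (x = -75, y = -130, z = 94 mm in the rack frame).
- bottle_salt_mid (a point): Centre, 62 mm above its foot, of the white round bottle, 62 mm diameter, 125 high, about 0.36 kg, loose on the tray. One bottle starts well back (x 5 to 25 mm in the rack frame), the other forward (x -66 to -54); which is which changes. Behind the bar means x above -38 mm; against the rear panel x is 30. Pushed low down, some 65 mm above the bench, it slides without tipping.
- bottle_acid_mid (a point): Centre, 59 mm above its foot, of the amber round bottle with screw cap, 58 mm diameter, 118 mm high, about 0.3 kg, loose on the tray; starts and behaves like the other bottle.
- beaker_mid (a point): Centre of a beaker, 75 mm wide, 100 mm high, standing to the left of the rack: leave alone.
- timer: Flat timer, 66 x 62 x 14 mm, lying to the right of the rack; origin at the centre of its underside: leave alone.
- wash_mid (a point): Point on the axis, 90 mm up, of a wash bottle, 183 mm high, standing to the right of the rack: leave alone.
Not all that is in view belongs to the job. Leave any green look-alike of the part that bears bottle_acid_mid alone.

How it is judged:
By the outcome, as a careful person would: the job done as asked, in the order asked, and still so for the second after the job is handed in, with the robot touching nothing.
It also fails if it takes over 46 s, if anything falls off the work surface, if the arm or the gripper's body presses on something with over 40 N, if the wrist force passes 120 N, or if a joint passes its speed limit or range.

## Working session

There is one attempt and no reset: what is moved stays moved. The work goes in short steps, Python scripts to look and compute and a tool call to move; the robot and the scene stay as the last step left them, time stands still between calls to the robot, and variables do not carry over. Pictures are saved under pics/ and viewed, and the job is handed in when it is done.

Besides the shell and the picture viewer there is one more tool, called after "Call:" as name(argument=value, ...), one argument or row to a line, values as JSON. apply_moves: Moves the arm, as the interface text tells. Its arguments: {"type":"object","properties":{"moves":{"type":"array"}},"required":["moves"]}

```bash
ls; mkdir -p pics; python3 - <<'E'
from bench import robot, optics, job
import cv2
for n in ("side","top"):
    im=optics.snapshot(n); cv2.imwrite(f"pics/{n}0.png",im[:,:,::-1]); print(n,optics.get_calibration(n))
print(robot.get_obs(), robot.tips_ahead)
E
```

```text
pics
side {'fx': 477.1312819775018, 'fy': 477.1312819775018, 'cx': 282.2529623295875, 'cy': 210.43837937298596, 'rvec': array([ 0.85843099, -2.4504208 ,  1.22671926]), 'tvec': array([0.43948728, 0.42287465, 1.21523337])}
top {'fx': 484.79115019776356, 'fy': 484.79115019776356, 'cx': 279.74307567117313, 'cy': 203.1631265844969, 'rvec': array([ 2.22075767, -2.18289126,  0.06889017]), 'tvec': array([-0.07533404,  0.58638171,  1.56710904])}
{'time': 0.1, 'joint_positions': array([-1.25809043e+00,  8.78990615e-02,  1.37207212e+00, -3.62111631e-05,
        1.68356556e+00, -1.03128059e-01]), 'qvel': array([-7.20368029e-04,  2.79854519e-04, -4.78276622e-03, -4.72411268e-05,
        6.59905963e-04,  3.64149501e-04]), 'joint_torque': array([ 2.11529179e-03, -3.41252160e+01, -3.03302586e+01,  7.19554257e-02,
        3.04228789e-02, -1.01752266e-04]), 'tool_pos': array([ 0.22200662, -0.50271498,  0.21842708]), 'ee_rot': array([-3.13965519e+00, -1.64336647e-04,  4.15829753e-01]), 'wrist_force': array([ 0.30553127,  0.88333529, -0.02371785]), 'wrist_torque': array([0.03010095, 0.01458495, 0.0326888 ]), 'width': 0.093676088138722} 0.014
```

View pics/side0.png

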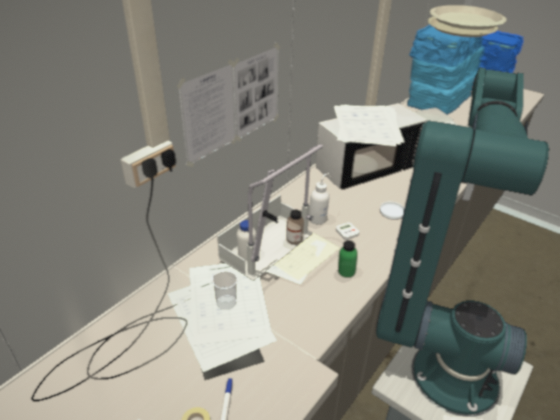

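View pics/top0.png

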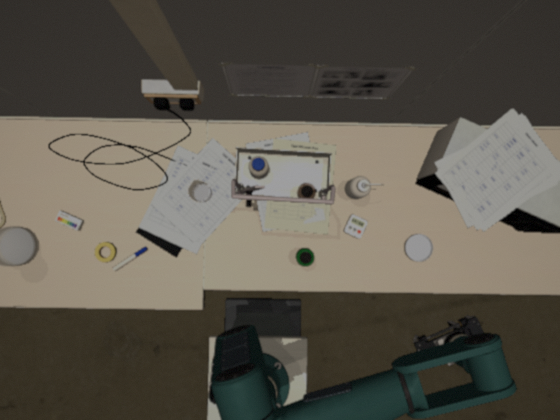

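The side view shows the rack around (280,220) with the bar steep near its left post. The white bottle at (245,240) is back, the amber one at (295,228) is forward, and there's a green look-alike at (347,260). In the top view the rack is at (283,175), the amber bottle at (306,190), the white one at (259,165) and the green one at (305,257). I'll enlarge both.

```bash
cat > h.py <<'E'
import numpy as np, cv2
from bench import optics
C={n:optics.get_calibration(n) for n in("side","top")}
def K(c): return np.array([[c['fx'],0,c['cx']],[0,c['fy'],c['cy']],[0,0,1]])
def proj(n,P):
    c=C[n]; return cv2.projectPoints(np.array(P,float).reshape(-1,3),c['rvec'],c['tvec'],K(c),None)[0][:,0]
def back(n,uv,z):
    c=C[n]; R=cv2.Rodrigues(c['rvec'])[0]; o=-R.T@c['tvec']
    d=R.T@np.array([(uv[0]-c['cx'])/c['fx'],(uv[1]-c['cy'])/c['fy'],1]); return o+d*(z-o[2])/d[2]
def crop(path,out,x0,y0,x1,y1,s):
    cv2.imwrite(out,cv2.resize(cv2.imread(path)[y0:y1,x0:x1],None,fx=s,fy=s,interpolation=cv2.INTER_CUBIC))
E
python3 -c "
from h import *
crop('pics/side0.png','pics/side0c.png',205,130,365,300,3.5)
crop('pics/top0.png','pics/top0c.png',180,120,380,270,4)
for n in C:
  R=cv2.Rodrigues(C[n]['rvec'])[0]; print(n,-R.T@C[n]['tvec'])
"
```

```text
side [-0.07119792  0.8461395   1.06195244]
top [ 0.50790699 -0.04649972  1.59537385]
```

View pics/side0c.png

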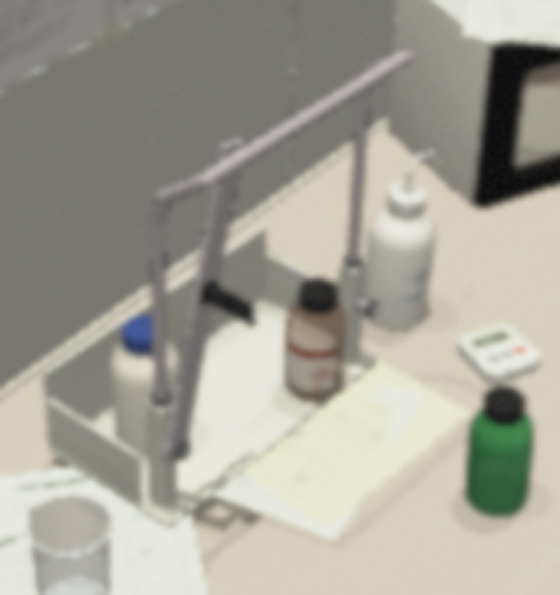

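View pics/top0c.png

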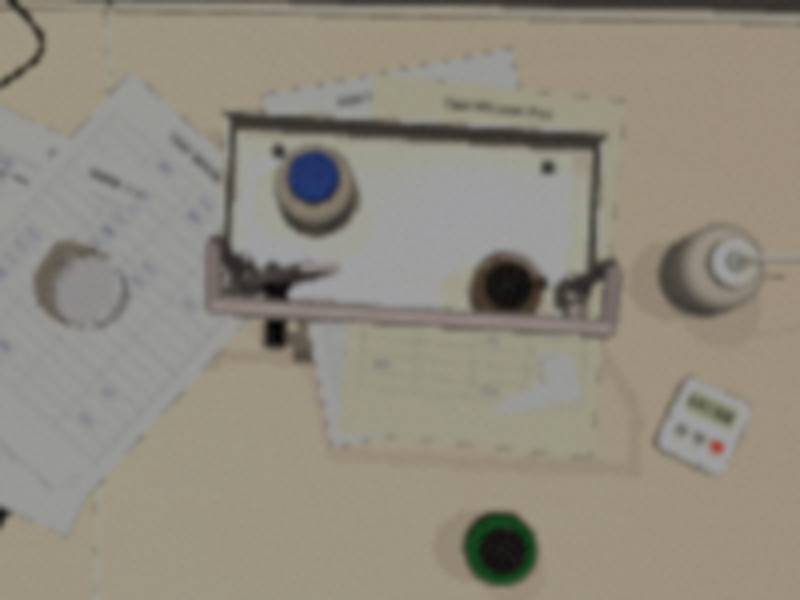

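```bash
cat > fit.py <<'E'
from h import *
from scipy.optimize import least_squares
obs=[("top",(65,150,110),(180+232/4,120+114/4)),("top",(65,-150,110),(180+605/4,120+136/4)),
("top",(-105,124,374),(180+211/4,120+303/4)),("top",(-105,-124,374),(180+614/4,120+326/4)),
("side",(-105,124,374),(205+158/3.5,130+196/3.5)),("side",(-105,-124,374),(205+408/3.5,130+58/3.5)),
("side",(-89,-130,94),(205+371/3.5,130+306/3.5)),("side",(-89,130,94),(205+179/3.5,130+450/3.5))]
def w(p,q):
    c,s=np.cos(p[2]),np.sin(p[2]); x,y,z=np.array(q)/1000.; return [p[0]+c*x-s*y,p[1]+s*x+c*y,z]
def f(p): return np.concatenate([proj(n,w(p,q))[0]-uv for n,q,uv in obs])
if __name__=="__main__":
    r=least_squares(f,[.6,-.05,0],loss='soft_l1'); print(r.x); print(r.fun.reshape(-1,2).round(1))
    p=r.x; np.save('rack.npy',p)
    # bar angle from knob tip/root in side
    for a in np.arange(1.1,1.46,.05):
        k=[w(p,(x,130-150*np.cos(a),94+150*np.sin(a))) for x in(-79,-124)]+[w(p,(-76,130-285*np.cos(a),94+285*np.sin(a)))]
        print(round(a,2),((proj("side",k)-[205,130])*3.5).round(0).tolist(),((proj("top",k)-[180,120])*4).round(0).tolist())
    # bottles: cap tops
    for nm,n,uv,z in[("acid cap",'top',(180+508/4,120+286/4),.138),("acid cap s",'side',(205+319/3.5,130+288/3.5),.138),("salt",'top',(180+313/4,120+177/4),.145),("salt s",'side',(205+141/3.5,130+325/3.5),.145),("green",'top',(180+503/4,120+549/4),.118),("beaker",'top',(180+90/4,120+288/4),.1),("wash",'top',(180+735/4,120+262/4),.183),("timer",'top',(180+702/4,120+424/4),.014)]:
        b=back(n,uv,z); d=b[:2]-p[:2]; c,s=np.cos(p[2]),np.sin(p[2]); print(nm,b.round(3),'rack',(np.array([c*d[0]+s*d[1],-s*d[0]+c*d[1]])*1000).round(0))
E
python3 fit.py
```

```text
[ 0.68580376 -0.07163334 -0.0525086 ]
[[-2.3 -3.1]
 [ 1.4 -1.7]
 [ 0.1 -0.5]
 [-2.7  0.6]
 [12.6 -4.6]
 [-0.7 -0.1]
 [ 1.   1.5]
 [ 1.4  0.6]]
1.1 [[231.0, 285.0], [272.0, 308.0], [280.0, 130.0]] [[319.0, 284.0], [314.0, 348.0], [409.0, 272.0]]
1.15 [[225.0, 286.0], [266.0, 309.0], [270.0, 130.0]] [[309.0, 283.0], [305.0, 347.0], [389.0, 270.0]]
1.2 [[219.0, 287.0], [261.0, 310.0], [259.0, 131.0]] [[299.0, 282.0], [295.0, 346.0], [368.0, 268.0]]
1.25 [[213.0, 288.0], [255.0, 311.0], [248.0, 132.0]] [[289.0, 281.0], [285.0, 345.0], [347.0, 266.0]]
1.3 [[207.0, 290.0], [249.0, 313.0], [236.0, 134.0]] [[279.0, 280.0], [274.0, 344.0], [326.0, 264.0]]
1.35 [[201.0, 292.0], [243.0, 316.0], [224.0, 138.0]] [[268.0, 279.0], [264.0, 343.0], [304.0, 262.0]]
1.4 [[195.0, 295.0], [237.0, 319.0], [212.0, 142.0]] [[258.0, 278.0], [253.0, 343.0], [282.0, 260.0]]
1.45 [[189.0, 298.0], [231.0, 322.0], [199.0, 147.0]] [[247.0, 278.0], [242.0, 342.0], [259.0, 258.0]]
acid cap [ 0.618 -0.145  0.138] rack [-64. -77.]
acid cap s [ 0.619 -0.145  0.138] rack [-63. -77.]
salt [0.697 0.003 0.145] rack [ 7. 75.]
salt s [0.702 0.004 0.145] rack [12. 77.]
green [ 0.419 -0.146  0.118] rack [-262.  -88.]
beaker [0.614 0.175 0.1  ] rack [-85. 242.]
wash [ 0.635 -0.308  0.183] rack [ -38. -239.]
timer [ 0.517 -0.314  0.014] rack [-156. -251.]
```

```bash
sed -i 's#(205+158/3.5,130+196/3.5)#(205+206/3.5,130+179/3.5)#' fit.py; python3 fit.py | head -9; python3 - <<'E'
from fit import *
p=np.load('rack.npy')
def K_(a,x,r): return w(p,(x,130-r*np.cos(a),94+r*np.sin(a)))
def g(v):
    a=v[0]; return np.concatenate([proj('side',K_(a,-124,150))[0]-(205+252/3.5,130+317/3.5),proj('side',K_(a,-79,150))[0]-(205+208/3.5,130+290/3.5),proj('top',K_(a,-124,150))[0]-(180+275/4,120+345/4)])
r=least_squares(g,[1.3]);print(r.x,r.fun.round(1)); 
for nm,q in [('knob',(-106,130-150*np.cos(r.x[0]),94+150*np.sin(r.x[0]))),('pivot',(-75,130,94)),('free',(-75,-130,94)),('rail',(-105,0,374))]: print(nm,np.round(w(p,q),3))
im=cv2.imread('pics/top0.png'); im2=cv2.imread('pics/side0.png')
def cyl(r,h,c):
    return [w(p,(c[0]+r*np.cos(t),c[1]+r*np.sin(t),z)) for z in (20,20+h) for t in np.linspace(0,6.28,40)]
pts=[w(p,(x,y,20)) for x in(-85,65) for y in np.linspace(-150,150,31)]+[w(p,(-105,y,374)) for y in np.linspace(-124,124,31)]+[w(p,(-60+dx,s*130+dy,136)) for s in(-1,1) for dx in(-10,10) for dy in (-10,10)]+cyl(29,80,(-63,-77))+cyl(31,80,(10,76))+[w(p,(61,y,110)) for y in np.linspace(-150,150,31)]+[K_(r.x[0],-76,x) for x in range(0,280,8)]+[K_(r.x[0],x,150) for x in range(-124,-79,4)]
for n,i,o,b in(('top',im,'t1',(180,120,380,270)),('side',im2,'s1',(205,130,365,300))):
    s=4 if n=='top' else 3.5
    c=cv2.resize(i[b[1]:b[3],b[0]:b[2]],None,fx=s,fy=s)
    for u,v in proj(n,pts): cv2.circle(c,(int((u-b[0]+.5)*s),int((v-b[1]+.5)*s)),1,(0,0,255),-1)
    cv2.imwrite(f'pics/{o}.png',c)
E
```

```text
[ 0.68536887 -0.07311199 -0.0450824 ]
[[-2.  -2.6]
 [ 1.7 -1.9]
 [ 0.9  0. ]
 [-1.8  0.4]
 [-0.1  0.1]
 [-0.4 -0.4]
 [ 1.2  1.2]
 [ 2.2  0.4]]
[1.31404465] [-0.4 -1.1  0.1 -0.  -0.1  0.2]
knob [0.584 0.023 0.239]
pivot [0.616 0.06  0.094]
free [ 0.605 -0.2    0.094]
rail [ 0.58  -0.068  0.374]
```

View pics/t1.png

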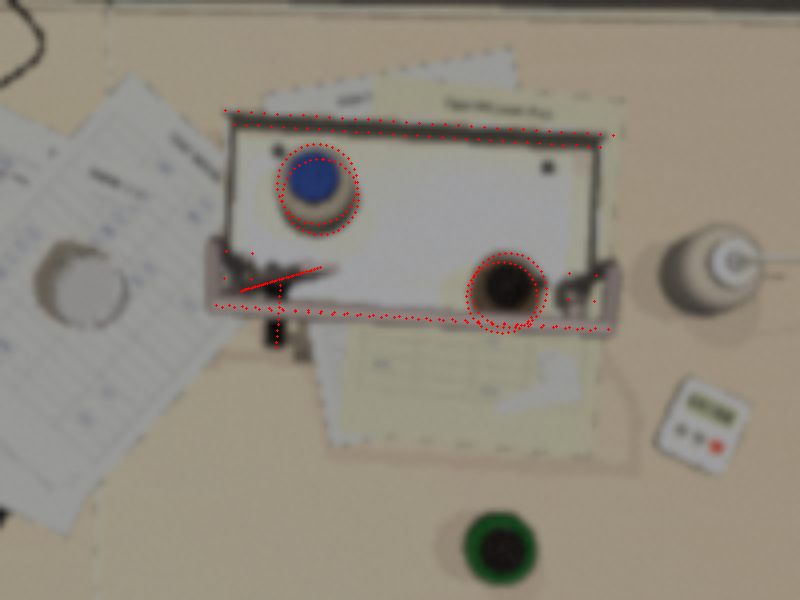

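View pics/s1.png

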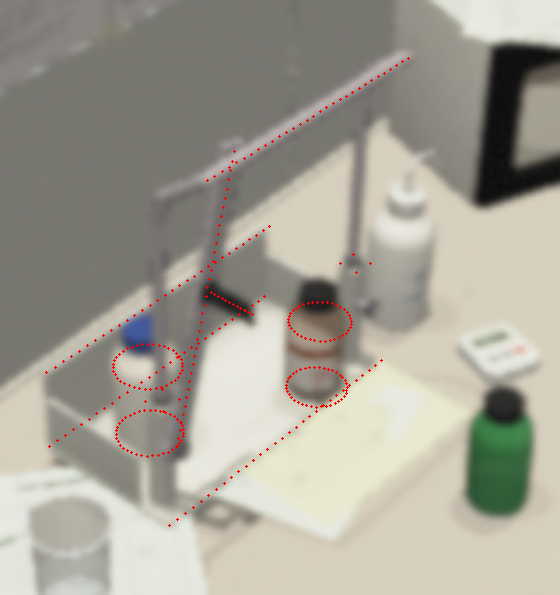

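```bash
cat > plan.py <<'E'
# usage: plan.py cur|meas  target x y z(m world TCP) roll pitch yaw n ; keeps cmd pose in cmd.npy
import sys,numpy as np,os
from scipy.spatial.transform import Rotation as R
from bench import robot
def load(): 
    return np.load('cmd.npy') if os.path.exists('cmd.npy') else np.array([.222,-.503,.22,3.1416,0,.416])
def rowsto(wps):
    c=load(); R0=R.from_euler('xyz',c[3:])
    for t in wps:
        s=R0.inv().apply(np.array(t[:3])-c[:3])*100; v=(R0.inv()*R.from_euler('xyz',t[3:6])).as_rotvec()
        print([s.round(2).tolist(),v.round(3).tolist()])
def commit(shift,rv):
    c=load(); R0=R.from_euler('xyz',c[3:]); n=np.r_[c[:3]+R0.apply(np.array(shift)/100),(R0*R.from_rotvec(rv)).as_euler('xyz')]
    np.save('cmd.npy',n); o=robot.get_obs(); print('cmd',n.round(4),'meas',o['tool_pos'].round(4),o['ee_rot'].round(3),'F',o['wrist_force'].round(1),'w',round(o['width'],4),'t',round(o['time'],2)); print('q',o['joint_positions'].round(2))
p=np.load('rack.npy')
def w(q):
    c,s=np.cos(p[2]),np.sin(p[2]); x,y,z=np.array(q)/1000.; return np.array([p[0]+c*x-s*y,p[1]+s*x+c*y,z])
def tcp(tip,th=.7,ahead=14): # rack-mm tip -> world pose
    a=np.array([np.sin(th),0,-np.cos(th)]); return np.r_[w(np.array(tip)-ahead*a),np.pi,-th,p[2]]
E
python3 - <<'E'
from plan import *
print('pre',tcp((-125,-77,62)),'end',tcp((-50,-77,62)))
rowsto([[.28,-.36,.33,np.pi,-.35,.15],[.38,-.2,.33,np.pi,-.7,p[2]]])
E
```

```text
pre [ 0.54801583 -0.14399391  0.07270779  3.14159265 -0.7        -0.0450824 ] end [ 0.62293962 -0.14737394  0.07270779  3.14159265 -0.7        -0.0450824 ]
[[11.08, -10.74, -11.0], [-0.047, 0.348, 0.263]]
[[26.7, -21.33, -11.0], [-0.161, 0.687, 0.442]]
```

Call:
apply_moves(
  moves=[
    [[2, -2, -3], [0, 0.06, 0.05], 0],
    [[4, -4, -6], [-0.01, 0.12, 0.1], 0],
    [[7, -7, -9], [-0.03, 0.22, 0.16], 0],
    [[10, -9.5, -11], [-0.05, 0.32, 0.24], 0],
    [[13, -12, -11], [-0.07, 0.42, 0.3], 0],
    [[16, -14.5, -11], [-0.1, 0.5, 0.35], 0],
    [[19, -17, -11], [-0.12, 0.58, 0.4], 0],
    [[22, -19, -11], [-0.14, 0.64, 0.42], 0],
    [[24.5, -20.5, -11], [-0.16, 0.687, 0.44], 0],
    [[26.7, -21.3, -11], [-0.161, 0.687, 0.442], 0],
  ],
)

```text
time: 0.93
tool_pos: [0.3794, -0.198, 0.3277]
ee_rot: [-3.14, -0.7, -0.049]
wrist_force: [0.4, -1.0, -0.6]
width: 0.031
```

```bash
python3 - <<'E'
from plan import *
commit([26.7,-21.3,-11],[-0.161,0.687,0.442])
rowsto([tcp((-160,-77,100)),tcp((-125,-77,62))])
E
```

```text
cmd [ 0.3802 -0.2003  0.33   -3.1413 -0.6996 -0.0452] meas [ 0.3794 -0.198   0.3277] [-3.14  -0.7   -0.049] F [ 0.4 -1.  -0.6] w 0.031 t 0.93
q [-1.09 -0.63  1.86  0.59  1.51  0.62]
[[-4.16, -6.37, 25.16], [-0.0, 0.0, -0.0]]
[[-3.93, -6.37, 30.32], [-0.0, 0.0, -0.0]]
```

Call:
apply_moves(
  moves=[
    [[-1, -2, 2], [0, 0, 0], 0],
    [[-2, -4, 5], [0, 0, 0], 0],
    [[-3, -5.5, 8], [0, 0, 0], 0],
    [[-4, -6.4, 11], [0, 0, 0], 0],
    [[-4, -6.4, 14.5], [0, 0, 0], 0],
    [[-4, -6.4, 18], [0, 0, 0], 0],
    [[-4, -6.4, 21.5], [0, 0, 0], 0],
    [[-4, -6.4, 25], [0, 0, 0], 0],
    [[-4, -6.4, 28], [0, 0, 0], 0],
    [[-3.93, -6.37, 30.3], [0, 0, 0], 0],
  ],
)

```text
time: 1.77
tool_pos: [0.5478, -0.1429, 0.0687]
ee_rot: [-3.139, -0.696, -0.045]
wrist_force: [-0.8, -0.2, -0.1]
width: 0.0005
```

```bash
python3 - <<'E'
from plan import *
commit([-3.93,-6.37,30.3],[0,0,0])
rowsto([tcp((-125,-77,62)),tcp((-90,-77,62)),tcp((-50,-77,62))])
from h import *
for n in("side","top"): cv2.imwrite(f"pics/{n}1.png",optics.snapshot(n)[:,:,::-1])
crop('pics/side1.png','pics/side1c.png',205,130,365,300,3.5)
crop('pics/top1.png','pics/top1c.png',180,120,380,270,4)
E
```

```text
cmd [ 0.5479 -0.144   0.0729 -3.1413 -0.6996 -0.0452] meas [ 0.5478 -0.1429  0.0687] [-3.139 -0.696 -0.045] F [-0.8 -0.2 -0.1] w 0.0005 t 1.77
q [-0.54 -0.18  2.1   0.53  0.66  0.74]
[[-0.0, -0.0, 0.02], [-0.0, 0.0, -0.0]]
[[2.68, -0.0, 2.28], [-0.0, 0.0, -0.0]]
[[5.74, -0.0, 4.85], [-0.0, 0.0, -0.0]]
```

View pics/side1c.png

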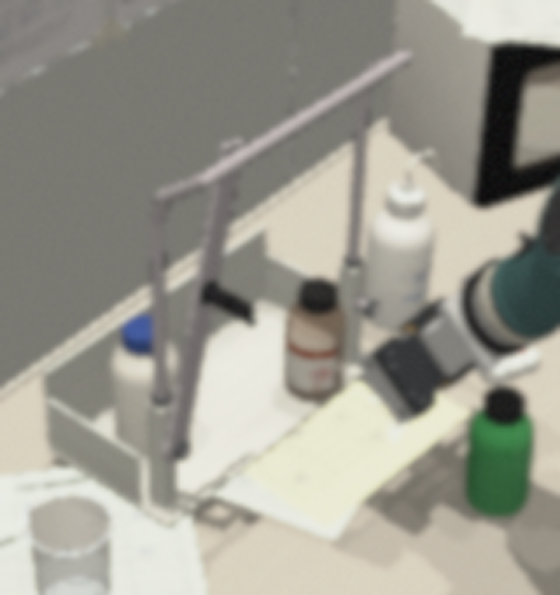

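View pics/top1c.png

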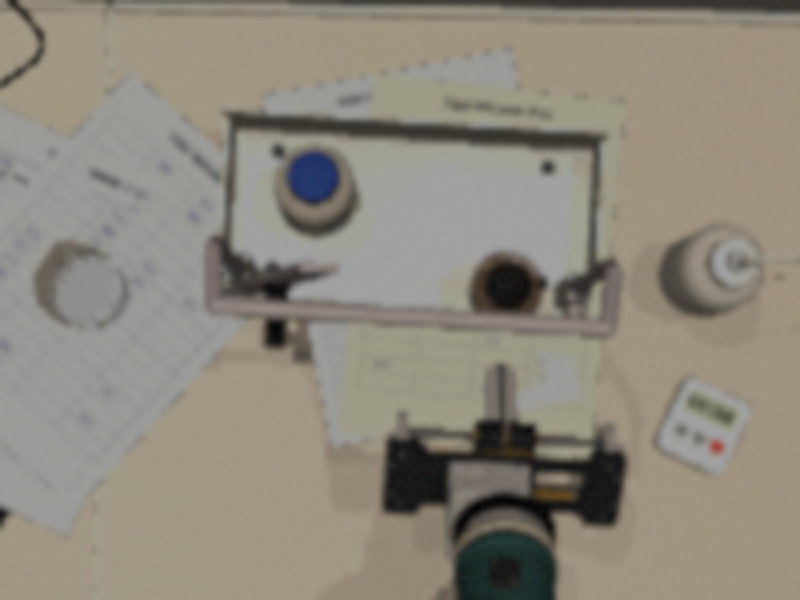

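Call:
apply_moves(
  moves=[
    [[0.8, 0.15, 0.65], [0, 0, 0], 0],
    [[1.4, 0.15, 1.18], [0, 0, 0], 0],
    [[1.7, 0.15, 1.43], [0, 0, 0], 0],
    [[2.0, 0.15, 1.68], [0, 0, 0], 0],
    [[2.3, 0.15, 1.94], [0, 0, 0], 0],
    [[2.6, 0.15, 2.19], [0, 0, 0], 0],
    [[2.9, 0.15, 2.44], [0, 0, 0], 0],
    [[3.2, 0.15, 2.7], [0, 0, 0], 0],
    [[3.5, 0.15, 2.95], [0, 0, 0], 0],
    [[3.8, 0.15, 3.2], [0, 0, 0], 0],
  ],
)

```text
time: 2.7
tool_pos: [0.598, -0.1479, 0.0724]
ee_rot: [-3.141, -0.7, -0.045]
wrist_force: [-2.0, 0.9, 0.8]
width: 0.0003
```

```bash
python3 - <<'E'
from plan import *
commit([3.8,.15,3.2],[0,0,0])
rowsto([tcp((-50,-78.5,62))])
from h import *
for n in("side",): cv2.imwrite(f"pics/{n}2.png",optics.snapshot(n)[:,:,::-1])
crop('pics/side2.png','pics/side2c.png',205,130,365,300,3.5)
E
```

```text
cmd [ 0.5974 -0.1477  0.0729 -3.1413 -0.6996 -0.0452] meas [ 0.598  -0.1479  0.0724] [-3.141 -0.7   -0.045] F [-2.   0.9  0.8] w 0.0003 t 2.7
q [-0.49 -0.07  2.    0.5   0.62  0.81]
[[1.94, -0.0, 1.65], [-0.0, 0.0, -0.0]]
```

View pics/side2c.png

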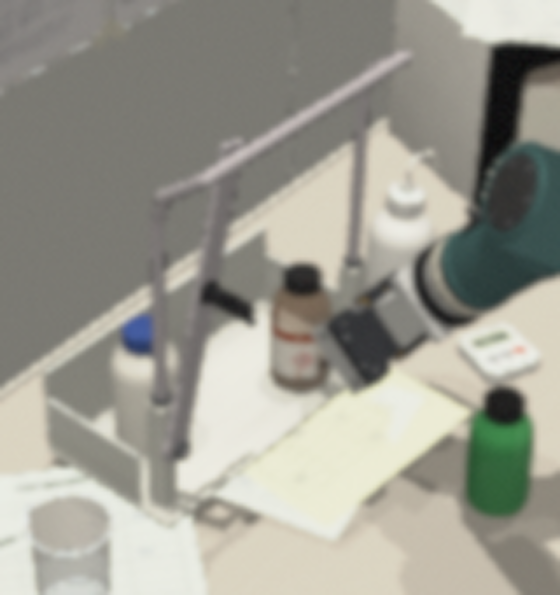

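The amber bottle, with its cap now at crop (302,275), has slid back upright. I'll finish the push.

Call:
apply_moves(
  moves=[
    [[0.3, 0, 0.25], [0, 0, 0], 0],
    [[0.6, 0, 0.5], [0, 0, 0], 0],
    [[0.9, 0, 0.76], [0, 0, 0], 0],
    [[1.2, 0, 1.01], [0, 0, 0], 0],
    [[1.5, 0, 1.26], [0, 0, 0], 0],
    [[1.8, 0, 1.52], [0, 0, 0], 0],
    [[2.0, 0, 1.68], [0, 0, 0], 0],
    [[2.1, 0, 1.77], [0, 0, 0], 0],
    [[2.1, 0, 1.77], [0, 0, 0], 0],
    [[1.2, 0, 1.01], [0, 0, 0], 0],
  ],
)

```text
time: 3.58
tool_pos: [0.6147, -0.1491, 0.0731]
ee_rot: [3.141, -0.701, -0.045]
wrist_force: [-0.0, 0.3, 1.1]
width: 0.0005
```

```bash
python3 - <<'E'
from plan import *
commit([1.2,0,1.01],[0,0,0])
# knob grasp: grasp pt at knob, TCP 5 ahead
a=1.314
def gp(a,back=0,th=.75,x=-106):
    t=np.array([np.sin(th),0,-np.cos(th)]); k=np.array([x,130-150*np.cos(a),94+150*np.sin(a)]); return np.r_[w(k+(5-back)*t),np.pi,-th,p[2]]
print(gp(a,120),gp(a))
rowsto([tcp((-190,-78,130)),gp(a,120)])
E
```

```text
cmd [ 0.6131 -0.1484  0.0729 -3.1413 -0.6996 -0.0452] meas [ 0.6147 -0.1491  0.0731] [ 3.141 -0.701 -0.045] F [-0.   0.3  1.1] w 0.0005 t 3.58
q [-0.47 -0.03  1.96  0.48  0.61  0.83]
[ 0.50530954  0.027007    0.32322551  3.14159265 -0.75       -0.0450824 ] [ 0.58702309  0.02332066  0.23542285  3.14159265 -0.75       -0.0450824 ]
[[-5.6, -0.05, -13.58], [-0.0, 0.0, -0.0]]
[[7.27, -17.05, -26.6], [-0.0, 0.05, -0.0]]
```

Call:
apply_moves(
  moves=[
    [[-2, 0, -1.7], [0, 0, 0], 0],
    [[-4, 0, -4.5], [0, 0, 0], 0],
    [[-5, 0, -8], [0, 0, 0], 0],
    [[-5.6, 0, -11], [0, 0, 0], 0],
    [[-5.6, -1, -14], [0, 0, 0], 0.3],
    [[-4, -3.5, -16.5], [0, 0.01, 0], 0.6],
    [[-2, -6, -19], [0, 0.02, 0], 0.7],
    [[0, -8.5, -21.5], [0, 0.03, 0], 0.7],
    [[2, -11, -24], [0, 0.04, 0], 0.7],
    [[4.5, -14, -26], [0, 0.05, 0], 0.7],
  ],
)

```text
time: 4.42
tool_pos: [0.4857, -0.0041, 0.3019]
ee_rot: [3.141, -0.754, -0.048]
wrist_force: [0.1, 0.4, 0.0]
width: 0.0368
```

```bash
cat >> plan.py <<'E'
def gp(a,back=0,th=.75,x=-109,dz=0):
    t=np.array([np.sin(th),0,-np.cos(th)]); k=np.array([x,130-150*np.cos(a),94+150*np.sin(a)+dz]); return np.r_[w(k+(5-back)*t),np.pi,-th,p[2]]
E
python3 - <<'E'
from plan import *
commit([4.5,-14,-26],[0,.05,0])
rowsto([gp(1.314,b) for b in (120,60,0)])
from h import *
for n in("side","top"): cv2.imwrite(f"pics/{n}3.png",optics.snapshot(n)[:,:,::-1])
crop('pics/side3.png','pics/side3c.png',205,130,365,300,3.5)
crop('pics/top3.png','pics/top3c.png',180,120,380,270,4)
E
```

```text
cmd [ 4.8660e-01 -2.7000e-03  3.0080e-01 -3.1413e+00 -7.4960e-01 -4.5200e-02] meas [ 0.4857 -0.0041  0.3019] [ 3.141 -0.754 -0.048] F [0.1 0.4 0. ] w 0.0368 t 4.42
q [-0.2  -0.62  1.93  0.11  1.08  1.41]
[[2.58, -3.05, -0.66], [-0.0, 0.0, -0.0]]
[[2.58, -3.05, 5.34], [-0.0, 0.0, -0.0]]
[[2.59, -3.05, 11.34], [-0.0, 0.0, -0.0]]
```

View pics/side3c.png

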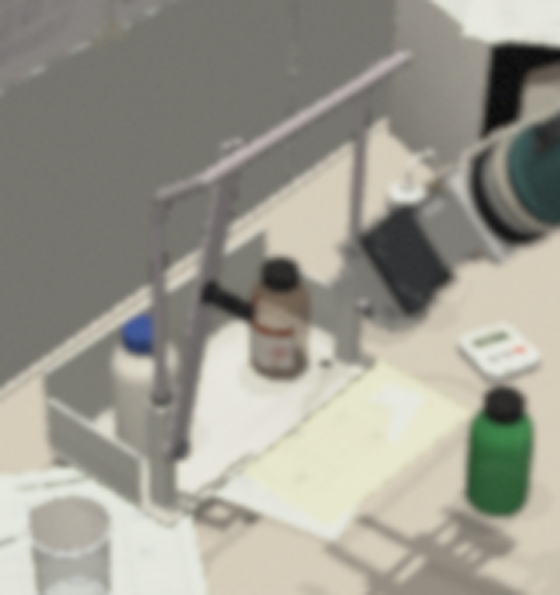

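View pics/top3c.png

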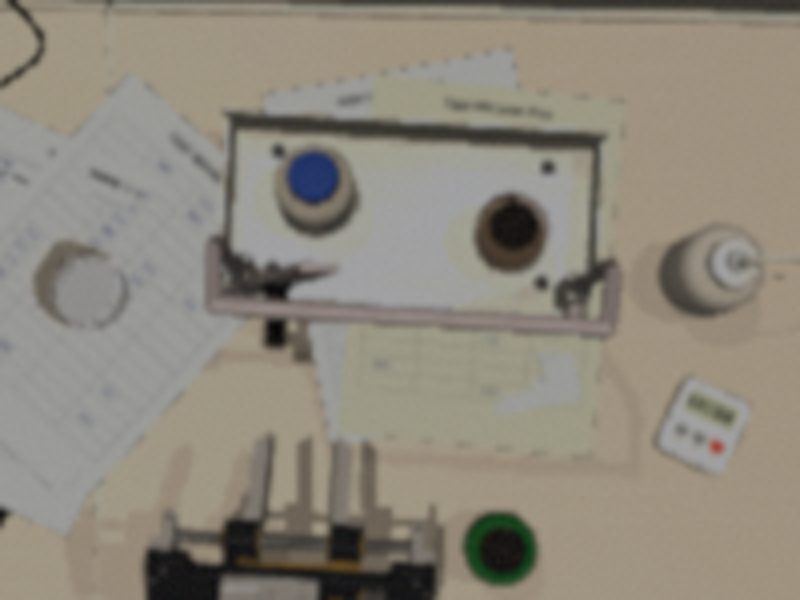

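Call:
apply_moves(
  moves=[
    [[1, -1, -0.5], [0, 0, 0], 0.7],
    [[2, -2, -0.5], [0, 0, 0], 0.7],
    [[2.6, -3.05, -0.5], [0, 0, 0], 0.7],
    [[2.6, -3.05, 1], [0, 0, 0], 0.7],
    [[2.6, -3.05, 2.5], [0, 0, 0], 0.7],
    [[2.6, -3.05, 4], [0, 0, 0], 0.7],
    [[2.6, -3.05, 5.5], [0, 0, 0], 0.7],
    [[2.6, -3.05, 6.5], [0, 0, 0], 0.7],
    [[2.6, -3.05, 7.5], [0, 0, 0], 0.7],
    [[2.6, -3.05, 8], [0, 0, 0], 0.7],
  ],
)

```text
time: 5.35
tool_pos: [0.5613, 0.0223, 0.2558]
ee_rot: [-3.141, -0.747, -0.046]
wrist_force: [-0.5, -0.4, 0.8]
width: 0.0658
```

```bash
python3 - <<'E'
from plan import *
commit([2.6,-3.05,8],[0,0,0])
rowsto([gp(1.314,b) for b in (0,)])
from h import *
for n in("side","top"): cv2.imwrite(f"pics/{n}4.png",optics.snapshot(n)[:,:,::-1])
crop('pics/side4.png','pics/side4c.png',225,160,325,260,6)
crop('pics/top4.png','pics/top4c.png',200,150,300,240,6)
E
```

```text
cmd [ 0.5614  0.0245  0.26   -3.1413 -0.7496 -0.0452] meas [0.5613 0.0223 0.2558] [-3.141 -0.747 -0.046] F [-0.5 -0.4  0.8] w 0.0658 t 5.35
q [-0.07 -0.4   1.9   0.02  0.9   1.54]
[[-0.01, 0.0, 3.34], [-0.0, 0.0, -0.0]]
```

View pics/side4c.png

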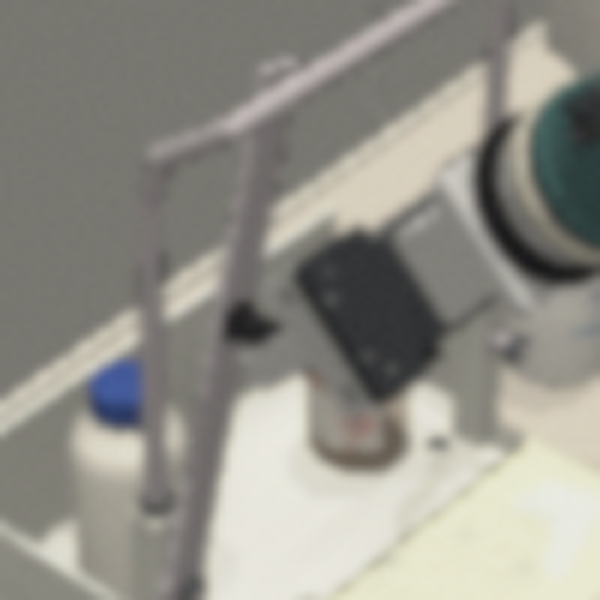

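View pics/top4c.png

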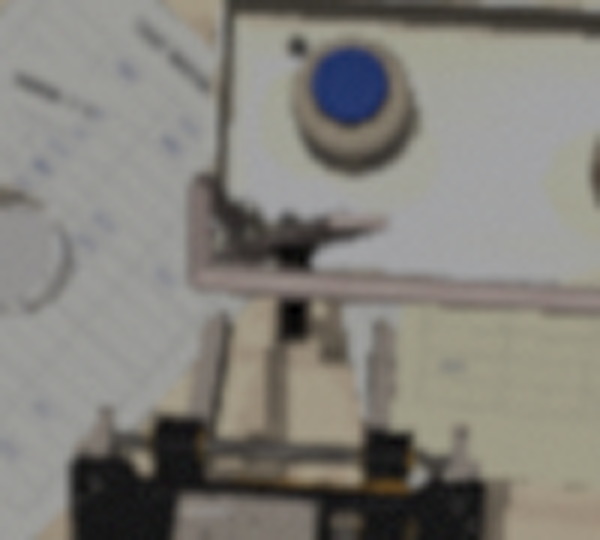

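The fingers straddle the knob: their columns are 212 and 383, and the knob's is 293. I'll advance and close.

Call:
apply_moves(
  moves=[
    [[0, 0, 0.7], [0, 0, 0], 0.7],
    [[0, 0, 1.5], [0, 0, 0], 0.7],
    [[0, 0, 2.3], [0, 0, 0], 0.7],
    [[0, 0, 3.0], [0, 0, 0], 0.7],
    [[0, 0, 3.35], [0, 0, 0], 0.7],
    [[0, 0, 3.35], [0, 0, 0], 0.4],
    [[0, 0, 3.35], [0, 0, 0], 0.2],
    [[0, 0, 3.35], [0, 0, 0], 0],
    [[0, 0, 3.35], [0, 0, 0], 0],
    [[0, 0, 3.35], [0, 0, 0], 0],
  ],
)

```text
time: 6.28
tool_pos: [0.5842, 0.0218, 0.2339]
ee_rot: [-3.141, -0.751, -0.045]
wrist_force: [-0.2, 0.5, 0.0]
width: 0.036
```

```bash
python3 - <<'E'
from plan import *
commit([0,0,3.35],[0,0,0])
E
```

```text
cmd [ 0.5842  0.0235  0.2354 -3.1413 -0.7496 -0.0452] meas [0.5842 0.0218 0.2339] [-3.141 -0.751 -0.045] F [-0.2  0.5  0. ] w 0.036 t 6.28
q [-0.07 -0.34  1.9   0.02  0.83  1.54]
```

Call:
apply_moves(
  moves=[
    [[0, 0, 0], [0, 0, 0], 0],
    [[0, 0, 0], [0, 0, 0], 0],
    [[0, 0, 0], [0, 0, 0], 0],
    [[0, 0, 0], [0, 0, 0], 0],
    [[0, 0, 0], [0, 0, 0], 0],
    [[0, 0, 0], [0, 0, 0], 0],
    [[0, 0, 0], [0, 0, 0], 0],
    [[0, 0, 0], [0, 0, 0], 0],
    [[0, 0, 0], [0, 0, 0], 0],
    [[0, 0, 0], [0, 0, 0], 0],
  ],
)

```text
time: 7.12
tool_pos: [0.584, 0.0218, 0.2333]
ee_rot: [-3.141, -0.749, -0.045]
wrist_force: [-2.9, 0.7, 0.9]
width: 0.0155
```

```bash
python3 - <<'E'
from plan import *
commit([0,0,0],[0,0,0])
m=robot.get_obs()['tool_pos']
# bar angle from measured y of grip point
rowsto([gp(a) for a in np.linspace(1.314,0,21)])
from h import *
for n in("side",): cv2.imwrite(f"pics/{n}5.png",optics.snapshot(n)[:,:,::-1])
crop('pics/side5.png','pics/side5c.png',225,160,325,260,6)
E
```

```text
cmd [ 0.5842  0.0235  0.2354 -3.1413 -0.7496 -0.0452] meas [0.584  0.0218 0.2333] [-3.141 -0.749 -0.045] F [-2.9  0.7  0.9] w 0.0155 t 7.12
q [-0.07 -0.34  1.9   0.02  0.83  1.54]
[[-0.01, 0.0, -0.01], [-0.0, 0.0, -0.0]]
[[-0.21, 0.95, 0.2], [-0.0, 0.0, -0.0]]
[[-0.44, 1.87, 0.45], [-0.0, 0.0, -0.0]]
[[-0.71, 2.77, 0.74], [-0.0, 0.0, -0.0]]
[[-1.03, 3.64, 1.08], [-0.0, 0.0, -0.0]]
[[-1.38, 4.48, 1.46], [-0.0, 0.0, -0.0]]
[[-1.77, 5.29, 1.87], [-0.0, 0.0, -0.0]]
[[-2.19, 6.05, 2.33], [-0.0, 0.0, -0.0]]
[[-2.65, 6.77, 2.82], [-0.0, 0.0, -0.0]]
[[-3.14, 7.45, 3.35], [-0.0, 0.0, -0.0]]
[[-3.66, 8.07, 3.9], [-0.0, 0.0, -0.0]]
[[-4.2, 8.65, 4.49], [-0.0, 0.0, -0.0]]
[[-4.77, 9.17, 5.1], [-0.0, 0.0, -0.0]]
[[-5.36, 9.64, 5.73], [-0.0, 0.0, -0.0]]
[[-5.97, 10.05, 6.39], [-0.0, 0.0, -0.0]]
[[-6.6, 10.4, 7.06], [-0.0, 0.0, -0.0]]
[[-7.24, 10.68, 7.75], [-0.0, 0.0, -0.0]]
[[-7.9, 10.91, 8.46], [-0.0, 0.0, -0.0]]
[[-8.56, 11.07, 9.17], [-0.0, 0.0, -0.0]]
[[-9.23, 11.17, 9.89], [-0.0, 0.0, -0.0]]
[[-9.9, 11.2, 10.61], [-0.0, 0.0, -0.0]]
```

View pics/side5c.png

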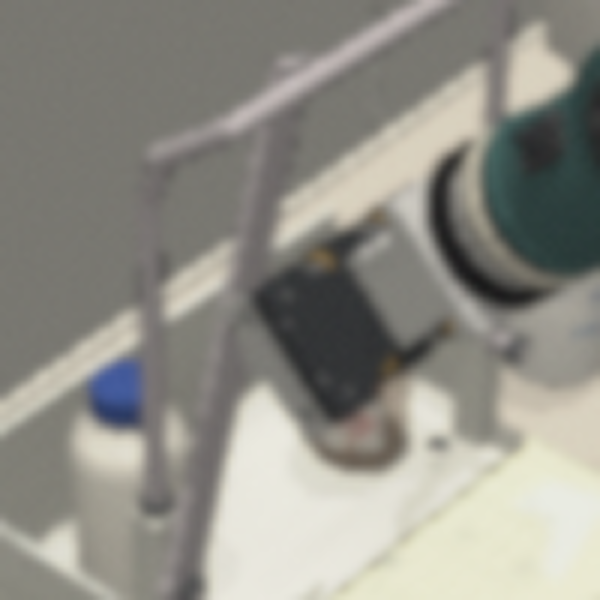

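Call:
apply_moves(
  moves=[
    [[-0.1, 0.5, 0.1], [0, 0, 0], 0],
    [[-0.21, 0.95, 0.2], [0, 0, 0], 0],
    [[-0.32, 1.4, 0.32], [0, 0, 0], 0],
    [[-0.44, 1.87, 0.45], [0, 0, 0], 0],
    [[-0.57, 2.32, 0.6], [0, 0, 0], 0],
    [[-0.71, 2.77, 0.74], [0, 0, 0], 0],
    [[-0.87, 3.2, 0.9], [0, 0, 0], 0],
    [[-1.03, 3.64, 1.08], [0, 0, 0], 0],
    [[-1.2, 4.06, 1.27], [0, 0, 0], 0],
    [[-1.38, 4.48, 1.46], [0, 0, 0], 0],
  ],
)

```text
time: 8.0
tool_pos: [0.5821, -0.0236, 0.2134]
ee_rot: [3.141, -0.751, -0.045]
wrist_force: [2.5, 1.7, 1.1]
width: 0.0156
```

```bash
python3 - <<'E'
from plan import *
commit([-1.38,4.48,1.46],[0,0,0])
rowsto([gp(a) for a in np.linspace(1.314,0,21)[6:]])
from h import *
for n in("side",): cv2.imwrite(f"pics/{n}6.png",optics.snapshot(n)[:,:,::-1])
crop('pics/side6.png','pics/side6c.png',225,140,325,260,5)
E
```

```text
cmd [ 0.582  -0.0212  0.2153 -3.1413 -0.7496 -0.0452] meas [ 0.5821 -0.0236  0.2134] [ 3.141 -0.751 -0.045] F [2.5 1.7 1.1] w 0.0156 t 8.0
q [-0.2  -0.34  1.94  0.15  0.8   1.36]
[[-0.39, 0.81, 0.41], [-0.0, 0.0, -0.0]]
[[-0.81, 1.57, 0.87], [-0.0, 0.0, -0.0]]
[[-1.27, 2.29, 1.36], [-0.0, 0.0, -0.0]]
[[-1.76, 2.97, 1.89], [-0.0, 0.0, -0.0]]
[[-2.28, 3.59, 2.44], [-0.0, 0.0, -0.0]]
[[-2.82, 4.17, 3.03], [-0.0, 0.0, -0.0]]
[[-3.39, 4.69, 3.64], [-0.0, 0.0, -0.0]]
[[-3.98, 5.16, 4.27], [-0.0, 0.0, -0.0]]
[[-4.59, 5.57, 4.93], [-0.0, 0.0, -0.0]]
[[-5.22, 5.92, 5.6], [-0.0, 0.0, -0.0]]
[[-5.86, 6.2, 6.29], [-0.0, 0.0, -0.0]]
[[-6.52, 6.43, 7.0], [-0.0, 0.0, -0.0]]
[[-7.18, 6.59, 7.71], [-0.0, 0.0, -0.0]]
[[-7.85, 6.69, 8.43], [-0.0, 0.0, -0.0]]
[[-8.52, 6.72, 9.15], [-0.0, 0.0, -0.0]]
```

View pics/side6c.png

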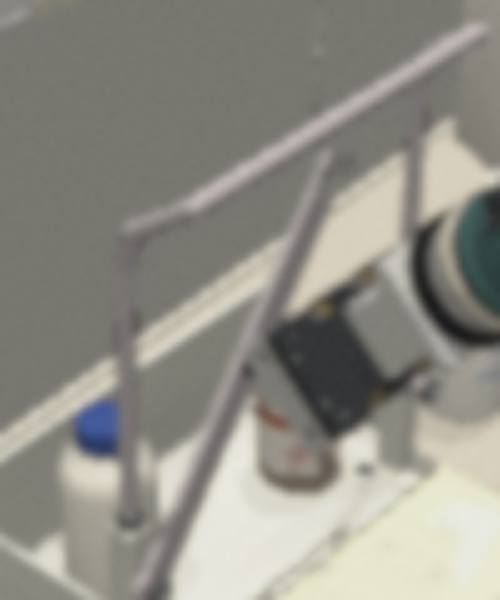

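The bar follows and the forces are small, so I'll go on.

Call:
apply_moves(
  moves=[
    [[-0.39, 0.81, 0.41], [0, 0, 0], 0],
    [[-0.81, 1.57, 0.87], [0, 0, 0], 0],
    [[-1.27, 2.29, 1.36], [0, 0, 0], 0],
    [[-1.76, 2.97, 1.89], [0, 0, 0], 0],
    [[-2.28, 3.59, 2.44], [0, 0, 0], 0],
    [[-2.82, 4.17, 3.03], [0, 0, 0], 0],
    [[-3.39, 4.69, 3.64], [0, 0, 0], 0],
    [[-3.98, 5.16, 4.27], [0, 0, 0], 0],
    [[-4.3, 5.37, 4.6], [0, 0, 0], 0],
    [[-4.59, 5.57, 4.93], [0, 0, 0], 0],
  ],
)

```text
time: 8.88
tool_pos: [0.5799, -0.0775, 0.1455]
ee_rot: [-3.137, -0.75, -0.048]
wrist_force: [8.0, 7.7, -1.7]
width: 0.015
```

```bash
python3 - <<'E'
from plan import *
commit([-4.59,5.57,4.93],[0,0,0])
rowsto([gp(a) for a in np.linspace(1.314,0,21)[15:]]+[gp(0,dz=-3)])
from h import *
for n in("side",): cv2.imwrite(f"pics/{n}7.png",optics.snapshot(n)[:,:,::-1])
crop('pics/side7.png','pics/side7c.png',225,140,345,270,4.5)
E
```

```text
cmd [ 0.5795 -0.0769  0.148  -3.1413 -0.7496 -0.0452] meas [ 0.5799 -0.0775  0.1455] [-3.137 -0.75  -0.048] F [ 8.   7.7 -1.7] w 0.015 t 8.88
q [-0.35 -0.27  2.03  0.34  0.68  1.08]
[[-0.63, 0.35, 0.67], [-0.0, 0.0, -0.0]]
[[-1.27, 0.63, 1.36], [-0.0, 0.0, -0.0]]
[[-1.93, 0.86, 2.07], [-0.0, 0.0, -0.0]]
[[-2.59, 1.02, 2.78], [-0.0, 0.0, -0.0]]
[[-3.26, 1.12, 3.5], [-0.0, 0.0, -0.0]]
[[-3.93, 1.15, 4.22], [-0.0, 0.0, -0.0]]
[[-4.13, 1.15, 4.44], [-0.0, 0.0, -0.0]]
```

View pics/side7c.png

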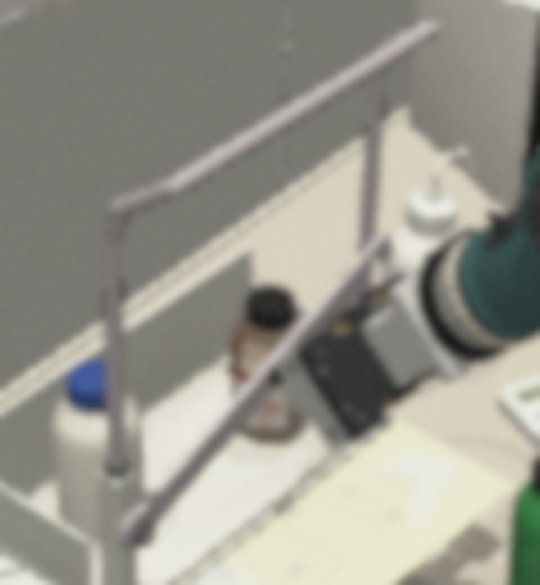

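Call:
apply_moves(
  moves=[
    [[-0.63, 0.35, 0.67], [0, 0, 0], 0],
    [[-1.27, 0.63, 1.36], [0, 0, 0], 0],
    [[-1.6, 0.75, 1.72], [0, 0, 0], 0],
    [[-1.93, 0.86, 2.07], [0, 0, 0], 0],
    [[-2.26, 0.95, 2.43], [0, 0, 0], 0],
    [[-2.6, 1.02, 2.79], [0, 0, 0], 0],
    [[-2.93, 1.08, 3.15], [0, 0, 0], 0],
    [[-3.26, 1.12, 3.5], [0, 0, 0], 0],
    [[-3.6, 1.14, 3.86], [0, 0, 0], 0],
    [[-3.8, 1.15, 4.08], [0, 0, 0], 0],
  ],
)

```text
time: 9.77
tool_pos: [0.5804, -0.0861, 0.0947]
ee_rot: [-3.133, -0.754, -0.045]
wrist_force: [-21.1, 19.0, 27.4]
width: 0.0151
```

```bash
python3 - <<'E'
from plan import *
commit([-3.8,1.15,4.08],[0,0,0])
rowsto([gp(0),gp(0,dz=-3)])
from h import *
for n in("side","top"): cv2.imwrite(f"pics/{n}8.png",optics.snapshot(n)[:,:,::-1])
crop('pics/side8.png','pics/side8c.png',225,140,345,270,4.5)
E
```

```text
cmd [ 0.579  -0.0883  0.0922 -3.1413 -0.7496 -0.0452] meas [ 0.5804 -0.0861  0.0947] [-3.133 -0.754 -0.045] F [-21.1  19.   27.4] w 0.0151 t 9.77
q [-0.38 -0.2   2.09  0.44  0.57  0.94]
[[-0.13, -0.0, 0.14], [-0.0, 0.0, -0.0]]
[[-0.33, -0.0, 0.36], [-0.0, 0.0, -0.0]]
```

View pics/side8c.png

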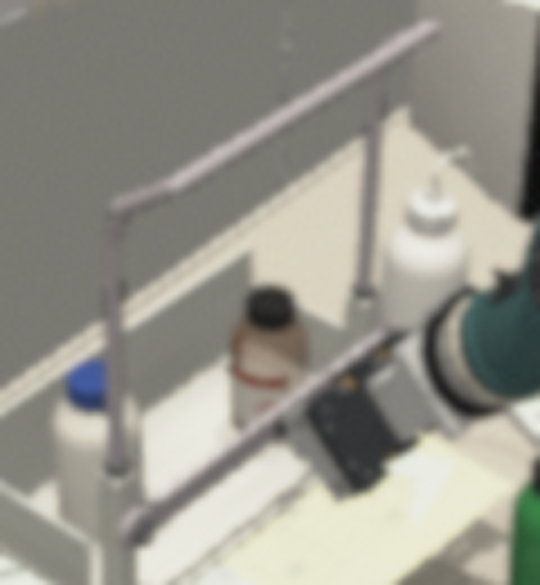

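Call:
apply_moves(
  moves=[
    [[0, -0.1, 0], [0, 0, 0], 0],
    [[0, -0.2, 0], [0, 0, 0], 0],
    [[0, -0.2, 0], [0, 0, 0], 0.2],
    [[0, -0.2, 0], [0, 0, 0], 0.4],
    [[0, -0.2, 0], [0, 0, 0], 0.5],
    [[0, -0.2, 0], [0, 0, 0], 0.5],
    [[0, -0.2, 0], [0, 0, 0], 0.5],
    [[0, -0.2, 0], [0, 0, 0], 0.5],
    [[0, -0.2, 0], [0, 0, 0], 0.5],
    [[0, -0.2, 0], [0, 0, 0], 0.5],
  ],
)

```text
time: 10.7
tool_pos: [0.5788, -0.0883, 0.0897]
ee_rot: [-3.141, -0.749, -0.046]
wrist_force: [-0.1, 0.3, -0.9]
width: 0.0469
```

```bash
python3 - <<'E'
from plan import *
commit([0,-.2,0],[0,0,0])
from h import *
for n in("side","top"): cv2.imwrite(f"pics/{n}9.png",optics.snapshot(n)[:,:,::-1])
crop('pics/side9.png','pics/side9c.png',225,140,345,270,4.5)
crop('pics/top9.png','pics/top9c.png',200,140,350,240,5)
E
```

```text
cmd [ 0.5791 -0.0864  0.0922 -3.1413 -0.7496 -0.0452] meas [ 0.5788 -0.0883  0.0897] [-3.141 -0.749 -0.046] F [-0.1  0.3 -0.9] w 0.0469 t 10.7
q [-0.38 -0.19  2.09  0.43  0.56  0.95]
```

View pics/side9c.png

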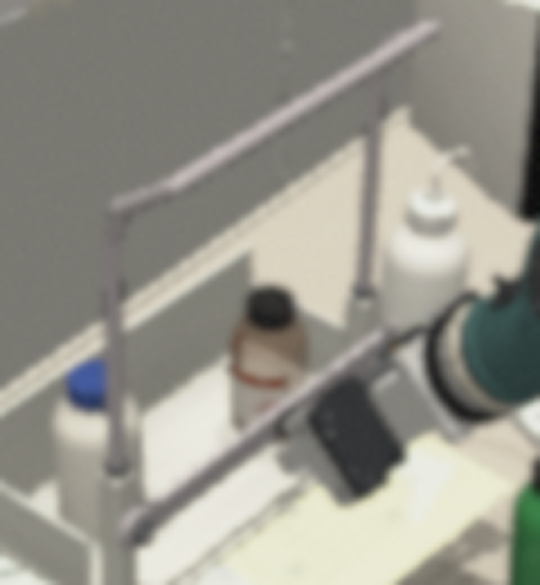

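View pics/top9c.png

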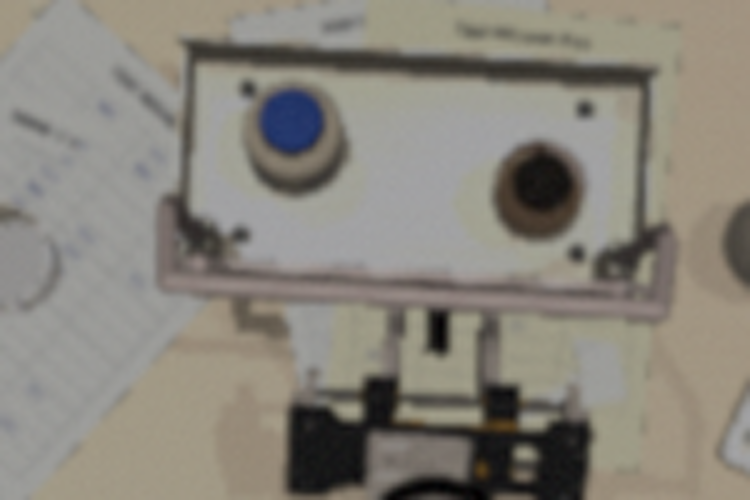

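Call:
apply_moves(
  moves=[
    [[0, 0, -1], [0, 0, 0], 0.5],
    [[0, 0, -2.5], [0, 0, 0], 0.5],
    [[0, 0, -4], [0, 0, 0], 0.5],
    [[0, 0, -6], [0, 0, 0], 0.5],
    [[0, 0, -8], [0, 0, 0], 0.4],
    [[0, 0, -10], [0, 0, 0], 0.2],
    [[0, 0, -12.5], [0, 0, 0], 0],
    [[0, 0, -15], [0, 0, 0], 0],
    [[0, 0, -15], [0, 0, 0], 0],
    [[0, 0, -15], [0, 0, 0], 0],
  ],
)

```text
time: 11.63
tool_pos: [0.4772, -0.0841, 0.2017]
ee_rot: [3.139, -0.753, -0.045]
wrist_force: [-0.8, -0.4, -0.7]
width: 0.0105
```

```bash
python3 - <<'E'
from plan import *
commit([0,0,-15],[0,0,0])
from h import *
for n in("side","top"): cv2.imwrite(f"pics/{n}10.png",optics.snapshot(n)[:,:,::-1])
crop('pics/side10.png','pics/side10c.png',225,140,345,270,4.5)
crop('pics/side0.png','pics/cmp0.png',295,190,335,235,8);crop('pics/side10.png','pics/cmp10.png',295,190,335,235,8)
cv2.imwrite('pics/cmp.png',np.hstack([cv2.imread('pics/cmp0.png'),cv2.imread('pics/cmp10.png')]))
import sys
for a in (0,.03,.06):
  print(a,[((proj('side',w(( -79,130-r*np.cos(a)-h*np.sin(a),94+r*np.sin(a)+h*np.cos(a))))[0]-[225,140])*4.5).round(0).tolist() for r in (150,260,285) for h in(-13,13)], ((proj('side',w((-124,130-150*np.cos(a),94+150*np.sin(a))))[0]-[225,140])*4.5).round(0))
E
```

```text
cmd [ 0.477  -0.0818  0.202  -3.1413 -0.7496 -0.0452] meas [ 0.4772 -0.0841  0.2017] [ 3.139 -0.753 -0.045] F [-0.8 -0.4 -0.7] w 0.0105 t 11.63
q [-0.51 -0.6   2.12  0.38  0.96  0.99]
0 [[285.0, 434.0], [286.0, 405.0], [381.0, 362.0], [383.0, 334.0], [401.0, 346.0], [404.0, 319.0]] [335. 448.]
0.03 [[284.0, 429.0], [286.0, 400.0], [381.0, 354.0], [384.0, 325.0], [402.0, 338.0], [405.0, 309.0]] [335. 443.]
0.06 [[284.0, 425.0], [287.0, 395.0], [381.0, 346.0], [384.0, 317.0], [402.0, 329.0], [405.0, 300.0]] [336. 438.]
```

View pics/side10c.png

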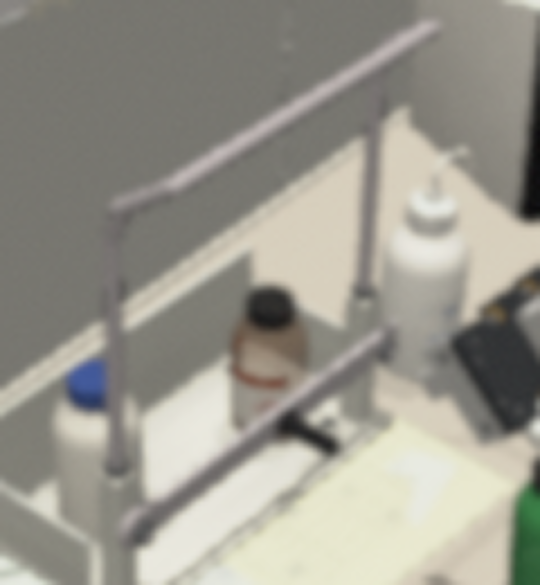

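View pics/cmp.png

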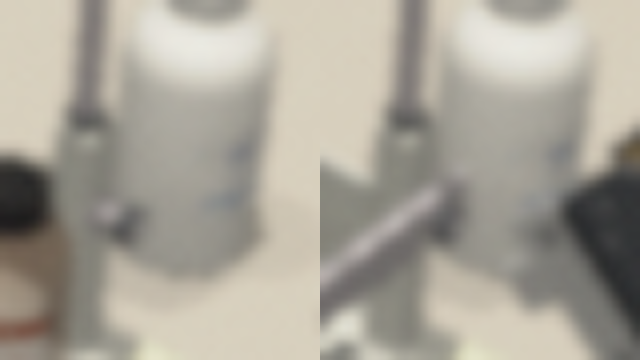

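The bar end now reaches the right bolt, and the knob tip at crop (335,446) compares with a predicted (335,448) at angle 0. To be sure it is seated, I'll press lightly down on the knob with closed fingers.

```bash
python3 - <<'E'
from plan import *
rowsto([tcp((-103,-20,z),th=.75) for z in (130,118,110,106,103)])
E
```

```text
[[2.76, 0.2, 11.01], [-0.0, 0.0, -0.0]]
[[1.95, 0.2, 11.89], [-0.0, 0.0, -0.0]]
[[1.4, 0.2, 12.47], [-0.0, 0.0, -0.0]]
[[1.13, 0.2, 12.77], [-0.0, 0.0, -0.0]]
[[0.92, 0.2, 12.99], [-0.0, 0.0, -0.0]]
```

Call:
apply_moves(
  moves=[
    [[2.8, 0.1, 1], [0, 0, 0], 0],
    [[2.8, 0.1, 4], [0, 0, 0], 0],
    [[2.8, 0.1, 7], [0, 0, 0], 0],
    [[2.8, 0.1, 9.5], [0, 0, 0], 0],
    [[2.8, 0.1, 11], [0, 0, 0], 0],
    [[2.35, 0.1, 11.45], [0, 0, 0], 0],
    [[1.95, 0.1, 11.9], [0, 0, 0], 0],
    [[1.65, 0.1, 12.2], [0, 0, 0], 0],
    [[1.4, 0.1, 12.5], [0, 0, 0], 0],
    [[1.4, 0.1, 12.5], [0, 0, 0], 0],
  ],
)

```text
time: 12.57
tool_pos: [0.572, -0.0889, 0.1183]
ee_rot: [-3.142, -0.751, -0.046]
wrist_force: [-0.5, 0.4, 0.4]
width: 0.0007
```

```bash
python3 - <<'E'
from plan import *
commit([1.4,.1,12.5],[0,0,0])
rowsto([tcp((-103,-20,z),th=.75) for z in (108,106,103,100)])
E
```

```text
cmd [ 0.5723 -0.0871  0.1201 -3.1413 -0.7496 -0.0452] meas [ 0.572  -0.0889  0.1183] [-3.142 -0.751 -0.046] F [-0.5  0.4  0.4] w 0.0007 t 12.57
q [-0.39 -0.25  2.08  0.4   0.63  0.99]
[[-0.14, 0.1, 0.12], [-0.0, 0.0, -0.0]]
[[-0.27, 0.1, 0.27], [-0.0, 0.0, -0.0]]
[[-0.48, 0.1, 0.49], [-0.0, 0.0, -0.0]]
[[-0.68, 0.1, 0.71], [-0.0, 0.0, -0.0]]
```

Call:
apply_moves(
  moves=[
    [[-0.07, 0, 0.07], [0, 0, 0], 0],
    [[-0.14, 0, 0.14], [0, 0, 0], 0],
    [[-0.21, 0, 0.21], [0, 0, 0], 0],
    [[-0.28, 0, 0.28], [0, 0, 0], 0],
    [[-0.35, 0, 0.36], [0, 0, 0], 0],
    [[-0.35, 0, 0.36], [0, 0, 0], 0],
    [[-0.35, 0, 0.36], [0, 0, 0], 0],
    [[-0.35, 0, 0.36], [0, 0, 0], 0],
    [[-0.35, 0, 0.36], [0, 0, 0], 0],
    [[-0.35, 0, 0.36], [0, 0, 0], 0],
  ],
)

```text
time: 13.4
tool_pos: [0.5738, -0.0897, 0.117]
ee_rot: [3.139, -0.757, -0.044]
wrist_force: [-5.2, 0.5, 8.1]
width: 0.0003
```

```bash
python3 - <<'E'
from plan import *
commit([-.35,0,.36],[0,0,0])
E
```

```text
cmd [ 0.5721 -0.087   0.115  -3.1413 -0.7496 -0.0452] meas [ 0.5738 -0.0897  0.117 ] [ 3.139 -0.757 -0.044] F [-5.2  0.5  8.1] w 0.0003 t 13.4
q [-0.39 -0.25  2.08  0.4   0.62  0.98]
```

Call:
apply_moves(
  moves=[
    [[-0.07, 0, 0.07], [0, 0, 0], 0],
    [[-0.14, 0, 0.14], [0, 0, 0], 0],
    [[-0.14, 0, 0.14], [0, 0, 0], 0],
    [[-0.14, 0, 0.14], [0, 0, 0], 0],
    [[-0.14, 0, 0.14], [0, 0, 0], 0],
    [[-0.14, 0, 0.14], [0, 0, 0], 0],
    [[-0.14, 0, 0.14], [0, 0, 0], 0],
    [[-0.14, 0, 0.14], [0, 0, 0], 0],
    [[-0.14, 0, 0.14], [0, 0, 0], 0],
    [[-0.14, 0, 0.14], [0, 0, 0], 0],
  ],
)

```text
time: 14.23
tool_pos: [0.5745, -0.09, 0.1166]
ee_rot: [3.138, -0.759, -0.044]
wrist_force: [-7.3, 0.8, 12.5]
width: 0.0012
```

```bash
python3 - <<'E'
from plan import *
commit([-.14,0,.14],[0,0,0])
E
```

```text
cmd [ 0.5721 -0.087   0.1131 -3.1413 -0.7496 -0.0452] meas [ 0.5745 -0.09    0.1166] [ 3.138 -0.759 -0.044] F [-7.3  0.8 12.5] w 0.0012 t 14.23
q [-0.39 -0.25  2.08  0.41  0.62  0.98]
```

The knob is at a firm stop at its home height of about 94 mm. I'll lift off and retreat well clear.

Call:
apply_moves(
  moves=[
    [[0.5, 0, -0.5], [0, 0, 0], 0],
    [[1.2, 0, -1.5], [0, 0, 0], 0],
    [[1.5, 0, -4], [0, 0, 0], 0],
    [[1.5, 0, -7], [0, 0, 0], 0],
    [[1.5, 0, -10], [0, 0, 0], 0],
    [[1.5, 0, -13], [0, 0, 0], 0],
    [[1.5, 0, -16], [0, 0, 0], 0],
    [[1.5, 0, -19], [0, 0, 0], 0],
    [[1.5, 0, -21], [0, 0, 0], 0],
    [[1.5, 0, -21], [0, 0, 0], 0],
  ],
)

```text
time: 15.07
tool_pos: [0.4396, -0.0837, 0.2805]
ee_rot: [3.135, -0.758, -0.043]
wrist_force: [1.3, 0.2, 1.0]
width: 0.0004
```

```bash
python3 - <<'E'
from plan import *
commit([1.5,0,-21],[0,0,0])
from h import *
for n in("side","top"): cv2.imwrite(f"pics/{n}11.png",optics.snapshot(n)[:,:,::-1])
crop('pics/side11.png','pics/side11c.png',205,130,365,300,3.5)
crop('pics/top11.png','pics/top11c.png',180,120,380,270,4)
for nm,uv,z in (('acid',(513,227),.138),('salt',(313,177),.145)):
    b=back('top',(180+uv[0]/4,120+uv[1]/4),z); c,s=np.cos(p[2]),np.sin(p[2]); d=b[:2]-p[:2]; print(nm,(c*d[0]+s*d[1]).round(3),(-s*d[0]+c*d[1]).round(3))
E
```

```text
cmd [ 0.4401 -0.0811  0.277  -3.1413 -0.7496 -0.0452] meas [ 0.4396 -0.0837  0.2805] [ 3.135 -0.758 -0.043] F [1.3 0.2 1. ] w 0.0004 t 15.07
q [-0.59 -0.72  2.02  0.39  1.18  1.  ]
acid -0.019 -0.076
salt 0.008 0.076
```

View pics/side11c.png

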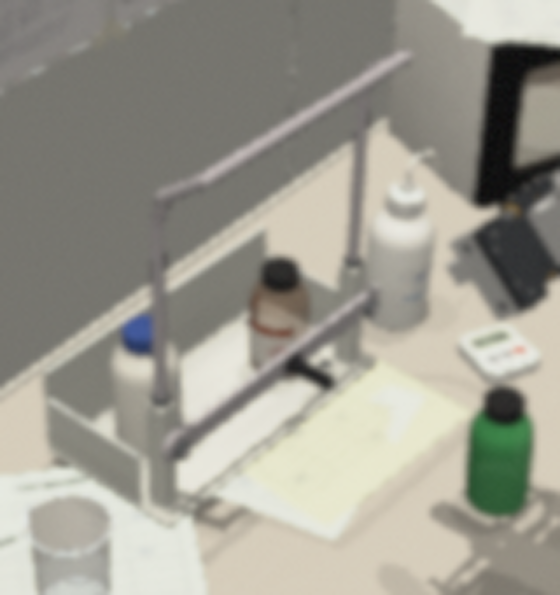

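View pics/top11c.png

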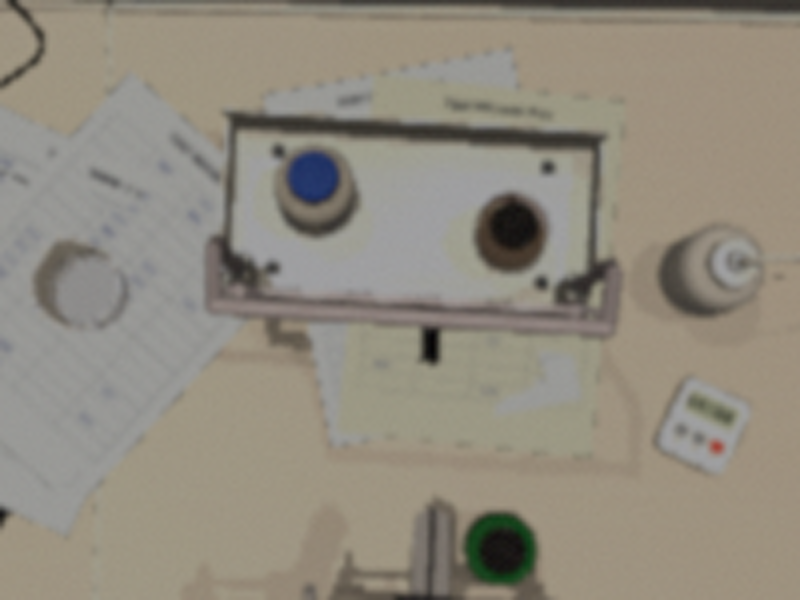

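Both bottles stand upright behind the bar. The bar is level with its end on the right bolt at crop (370,302), and the neighbouring things haven't moved. I'm handing in.

```bash
python3 -c "
from bench import job; print(job.close_job())"
```

```text
the job is handed in; nothing more can be done
None
```

The job is done and handed in, at about 15 s on the clock. I pushed the amber bottle back from x ≈ -63 to about -19 mm in the rack frame. Then I gripped the knob, swung the bar down about its left bolt, let go, pressed once on the knob and drew the arm clear.

**Last checks:**
- **Bottles:** both stand upright behind the line of the bar. The amber one is at x ≈ -19 mm and the white one at x ≈ 8 mm.
- **Bar:** a press of about 14 N on the knob met a firm stop at about 93–94 mm, its home height. In the picture the bar end lies on the right bolt.
- **Surroundings:** in the last pictures the beaker, timer, wash bottle and green bottle look unmoved.

**One disagreement:** while I still gripped the knob at the end of the swing, the wrist force rose to about 39 N, with the reading about 4 mm above home. I took this as the bar reaching its stop while held slightly off its arc. I let go and checked by pressing as above, and nothing was left over from it.

The slot itself is too small in the pictures to see directly, so its full seating rests on the knob height and the bar end's position.

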